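# Push the used cartridges off the counter ledge into the carton

## Task

Clear the two used printer cartridges (the low black blocks) off the raised counter: reach in behind each one, under the upper shelf, and push it over the front edge so that it drops into the open carton below. Push them, do not pick them up, and leave the tape roll and everything else where it is.

Things in the scene. Friction and masses are not known exactly. Their poses are not given: they have to be found in the camera images.
- cart_a_center (a point): Used printer cartridge: black plastic block 50 (x) x 120 (y) x 26 mm high, 0.13 to 0.25 kg, with a grey end band and small blank sticker; the two are alike. It lies flat on the ledge, free to slide, long side along the front edge to about 0.2 rad, centre 56 to 68 mm behind the edge. Site: the block's centre, 13 mm above the ledge; x along its short side away from the robot, y along its long side, z up.
- cart_b_center (a point): The other used cartridge, same shape, size and axes: black block 50 (x) x 120 (y) x 26 mm high. Site: its centre, 13 mm above the ledge. The three places on the ledge, 160 mm apart along the edge, hold the two cartridges and the tape roll in any order.
- edge (a point): Middle of the front edge of the fixed raised counter, at the height of the ledge's top (120 mm above the desk). x points away from the robot into the counter, y left along the edge, z up. The ledge is 620 mm wide, 300 mm deep. Paper bundles up to 90 mm high stand on it from 200 mm behind the edge; from the cartridges to there it is clear. Nothing hangs over the first 116 mm.
- shelf_front (a point): Middle of the lower front edge of the counter's upper shelf: 116 mm behind the ledge's front edge and 140 mm above the ledge, as wide as the ledge, 18 mm thick. It is only about 29 mm (23 to 35) further back than the middle of the cartridges' rear faces, so a hand straight above that spot is blocked. Folders and a stapler on it reach 45 mm above its top. Same axes as the edge.
- carton: Open cardboard box standing on the desk along the front of the counter, fixed: 170 mm (x) by 480 mm (y) by 85 mm high, walls 5 mm. Its rear wall is 5 to 15 mm in front of the ledge's edge and its rim 35 mm below the ledge's top. Origin: centre of its underside; axes parallel to the counter's.
- tape_roll: Roll of cream tape lying flat on the ledge, 90 mm across with a 52 mm hole, 48 mm high. Origin: centre of its underside, z up. Leave it where it is.
- stapler: Stapler, 150 by 34 by 38 mm high, on the upper shelf. Origin: centre of its underside, x along its length. Leave it where it is.
- bottle: Water bottle standing on the desk to the right (-y), 66 mm across, 210 mm high. Origin: centre of its underside. Leave it where it is.
- pen_cup: Dark steel cup on the desk to the left (+y), 76 mm across, 100 mm high. Origin: centre of its underside. Leave it where it is.
- staple_box: Small cardboard box on the desk to the left, 60 by 90 by 35 mm high. Origin: centre of its underside. Leave it where it is.
- punch: Hole punch on the desk to the right, 100 by 120 by 60 mm high. Origin: centre of its underside. Leave it where it is.

How it is judged:
By the outcome, as a careful person would: the job done as asked, in the order asked, and still so for the second after the job is handed in, with the robot touching nothing.
It also fails if it takes over 48 s, if anything falls off the work surface, if the arm or the gripper's body presses on something with over 40 N, if the wrist force passes 120 N, or if a joint passes its speed limit or range.

## Robot

A 6-joint arm with a two-finger parallel gripper is mounted at the origin on the work surface. World frame = base frame: x ahead of the robot, y to its left, z up, the work surface at z = 0. Lengths are in m, angles in rad, forces in N, time in s.
With the tool pointing down it reaches from about 0.375 to 0.975 m from the base axis. Payload 3.8 kg.
Tool frame: the origin (TCP) lies at the very end of the fingers, on their centre line; the grasp point (between the pads) lies 19 mm behind it (bot.pinch_z is the distance from the TCP to the grasp point, in m); x points along the fingers, y is the direction in which the jaws open and shut, and the axes are right-handed (so a half turn about x gives the same grasp; the last joint's range is limited). The gripper opens to 85 mm and grips with 20 to 120 N. Pads are 22 mm wide; open, the fingers measure 114 mm over their backs; the gripper's body (76 mm by 85 mm) begins 54 mm behind the grasp point. The pads swing forward as they close: fully open they stand 13 mm farther back than shut.
Start: joints at [-1.373, 0.264, 1.604, -0, 1.274, -0.037], TCP at [0.157, -0.656, 0.231] pointing down, gripper open.
Joint ranges: [-2.63, 2.63], [-0.94, 2.18], [0.31, 2.57], [-1.31, 4.45], [0, 2.66], [-2.55, 2.55]. Speed limits (rad/s): [2.57, 2.57, 3.14, 3.14, 3.14, 3.14].

## Interface

Orientations are given as a rotation vector (axis times angle).
In Python, from workcell import monitor, imaging, finish_job, bot gives the robot as it stands.
- The arm moves only by the tool jog_arm, never from a script. Its argument "rows" is a list of rows, each a list of 7 numbers: the shift along the tool's x, y, z in m, then the turn, a rotation vector about the tool's x, y, z in rad, then the opening in per cent of the stroke, from 0 (shut) to 100 (fully open). A call has 1 to 20 rows; each row is the pose to reach, as a shift and turn from the pose measured when the call began, along the tool's axes at that moment; what a row does not reach only later rows make up. A row lasts 1/10 s, in which the tool goes at most 50 mm and 8.59 degrees, less where a joint would pass 70% of its speed; a pose out of reach is approached as far as the arm can. A call with a gripper value outside its range is refused whole. The fingers move at their own pace and stop on an object; "force" is the grip in N (left out, the last holds). Time passes only in rows, so rows that repeat a pose let the fingers close. It gives the time, the measured TCP pose, the force and the opening at its end, in the units of the state.
- monitor.read_state(): the state, without advancing time (a new reading comes with each control period).
- imaging.read_camera(name): name is "side" or "top"; returns the picture (384x512x3 uint8, blue, green, red); there is no depth.
- imaging.camera_params(name): a dict with "fx", "fy", "cx", "cy" (pixels), "T" (4x4, takes a point from camera to world coordinates). Camera axes: x right, y down, z forward; pixel columns grow to the right and rows downward; lengths in m; the calibration is good to about 2 mm. A picture is of the moment at which its call begins. camera_params takes no time and is no camera call.
- finish_job(): hands the job in, once; it reports no verdict.
The state is a dict: "time": time; "q": joint angles; "joint_vel": joint speeds; "joint_torque": joint torques, N m; "tool_pos": TCP position; "tcp_rot": TCP orientation; "wrist_force": force on the tool from outside, world axes, zero at the start; "torque": the same for the moment, N m; "width": opening from 0.0 (shut) to 1.0 (fully open).
Only numpy, scipy, OpenCV 4.12 (cv2) and the standard library are available. Lean on these libraries where they do the work, as an engineer would, in place of code of your own. Each camera call takes 0.05 s, during which the arm holds its last target. There are 200 camera calls.

## Working session

There is one attempt and no reset: what is moved stays moved. The work goes in short steps, Python scripts to look and compute and a tool call to move; the robot and the scene stay as the last step left them, time stands still between calls to the robot, and variables do not carry over. Pictures are saved under pics/ and viewed, about 8 in all and at most 12, crops included, and the job is handed in when it is done.

Besides the shell and the picture viewer there is one more tool, called as name(argument=value, ...) on one line, values as JSON. jog_arm: Moves the arm, as the interface text tells. Its arguments: {"type":"object","properties":{"rows":{"type":"array","items":{"type":"array","items":{"type":"number"}}},"force":{"type":"number"}},"required":["rows"]}

```bash
mkdir -p pics; ls; python3 - <<'E'
from workcell import monitor, imaging, bot
import cv2,numpy as np
for n in ("top","side"):
    cv2.imwrite(f"pics/{n}0.png",imaging.read_camera(n))
    p=imaging.camera_params(n);print(n,p["fx"],p["fy"],p["cx"],p["cy"]);print(np.round(p["T"],4))
s=monitor.read_state();print(s); print([a for a in dir(bot) if a[0]!='_'])
E
```

```text
pics
top 444.8898472418598 444.8898472418598 257.0591653440142 191.92366506510407
[[-0.0422 -0.9745  0.2206  0.2131]
 [-0.9991  0.04   -0.0144  0.0156]
 [ 0.0052 -0.221  -0.9753  1.8057]
 [ 0.      0.      0.      1.    ]]
side 446.01813874921237 446.01813874921237 254.95536602986505 192.77342248373793
[[ 0.9977 -0.0496  0.0453  0.5101]
 [-0.0667 -0.6476  0.7591 -1.0741]
 [-0.0083 -0.7604 -0.6494  1.1007]
 [ 0.      0.      0.      1.    ]]
{'time': 0.1, 'q': array([-1.37290758e+00,  2.64694688e-01,  1.60525132e+00, -6.97740897e-06,
        1.27366616e+00, -3.68813753e-02]), 'joint_vel': array([ 0.00062056, -0.00234275, -0.00392773,  0.00042432, -0.00017997,
       -0.00030138]), 'joint_torque': array([ 3.89918114e-04, -5.16706932e+01, -3.68591344e+01, -6.14919213e-05,
        6.28668669e-03, -9.03015859e-06]), 'tool_pos': array([ 0.15689748, -0.65583896,  0.23006763]), 'tcp_rot': array([ 2.09761533,  0.24951463, -2.09797242]), 'wrist_force': array([-0.91659175, -0.32329279, -0.2221316 ]), 'torque': array([ 0.01574118,  0.00947236, -0.01129966]), 'width': 1.0022410497907894}
['MotionError', 'pinch_z']
```

View pics/top0.png

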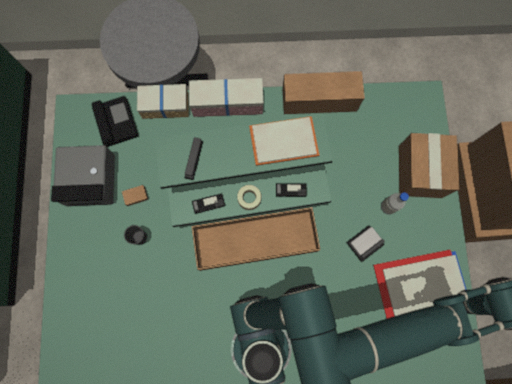

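View pics/side0.png

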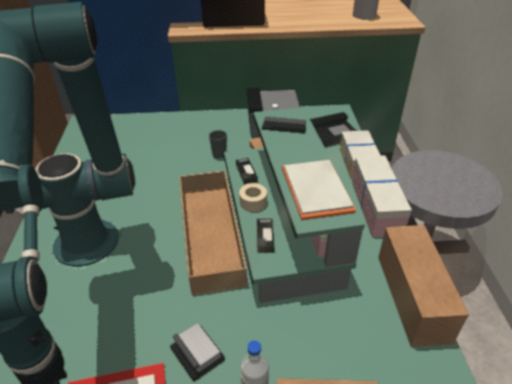

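The top view shows the left cartridge near (208,203), the tape roll at (249,197), the right cartridge at (291,190), and the carton below them. The side view agrees. Next I'll measure them.

```bash
cat > h.py <<'E'
import cv2,numpy as np
from workcell import imaging
def ray(n,uv,z):
    p=imaging.camera_params(n);T=np.array(p["T"]);uv=np.atleast_2d(uv).astype(float)
    d=np.c_[(uv[:,0]-p["cx"])/p["fx"],(uv[:,1]-p["cy"])/p["fy"],np.ones(len(uv))]@T[:3,:3].T
    return T[:3,3]+d*((z-T[2,3])/d[:,2])[:,None]
def proj(n,P):
    p=imaging.camera_params(n);T=np.array(p["T"]);c=(np.atleast_2d(P)-T[:3,3])@T[:3,:3]
    return np.c_[c[:,0]/c[:,2]*p["fx"]+p["cx"],c[:,1]/c[:,2]*p["fy"]+p["cy"]]
def carts(n,img,boxes):
    out=[]
    for (x0,y0,x1,y1) in boxes:
        c=img[y0:y1,x0:x1]; b=cv2.resize(c,None,fx=4,fy=4,interpolation=cv2.INTER_CUBIC)
        m=((b.max(2)<50)).astype(np.uint8)
        m=cv2.morphologyEx(m,cv2.MORPH_CLOSE,np.ones((25,25)))
        cs,_=cv2.findContours(m,cv2.RETR_EXTERNAL,cv2.CHAIN_APPROX_NONE)
        k=max(cs,key=cv2.contourArea)[:,0,:]; uv=(k+.5)/4-.5+[x0,y0]
        w=ray(n,uv,0.146)[:,:2]
        r=cv2.minAreaRect((w*1000).astype(np.float32)); out.append((r,uv.min(0),uv.max(0)))
        print(n,np.round(r[0],1),np.round(r[1],1),round(r[2],1),np.round(uv.min(0)),np.round(uv.max(0)))
    return out
E
python3 - <<'E'
from h import *
t=cv2.imread("pics/top0.png");s=cv2.imread("pics/side0.png")
carts("top",t,[(186,190,232,218),(268,178,314,202)])
carts("side",s,[(230,152,262,188),(250,212,282,258)])
print("carton rim",np.round(ray("top",[[194,238],[314,211],[319,246],[199,269]],.085),3).tolist())
a=cv2.resize(t[110:280,150:350],None,fx=4,fy=3.5,interpolation=cv2.INTER_CUBIC)
a=np.clip(a.astype(float)*1.6,0,255).astype(np.uint8)
cv2.imwrite("pics/c1.png",cv2.resize(t[130:275,155:345],None,fx=4,fy=4,interpolation=cv2.INTER_CUBIC))
E
```

```text
top [551.8 178. ] [ 48.6 114.7] 12.4 [195. 194.] [224. 213.]
top [ 591.7 -138.3] [114.4  48.2] 87.6 [276. 184.] [306. 196.]
side [554.6 162.1] [ 45.5 125.8] 11.3 [237. 161.] [256. 182.]
side [ 596.3 -199.7] [34.1 32.2] 84.4 [262. 242.] [273. 251.]
carton rim [[0.429, 0.242, 0.085], [0.516, -0.23, 0.085], [0.378, -0.24, 0.085], [0.31, 0.224, 0.085]]
```

View pics/c1.png

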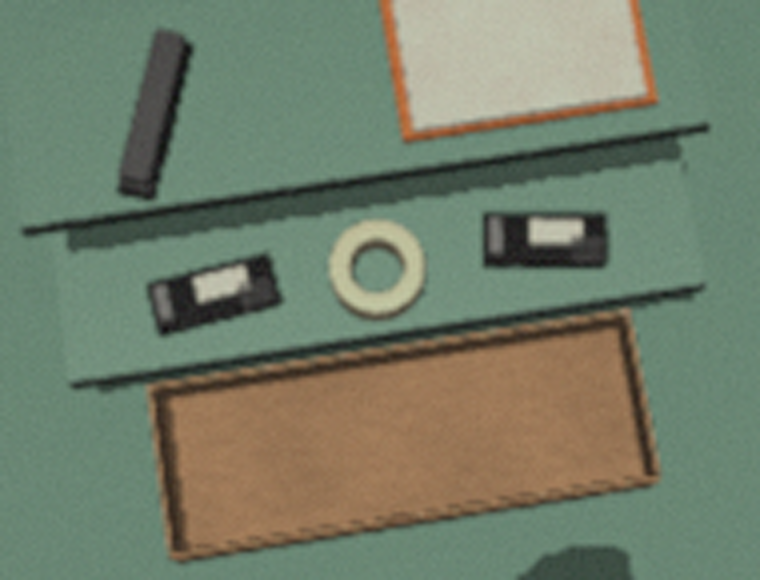

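```bash
cat >> h.py <<'E'
from scipy.spatial.transform import Rotation as R
YAW=None
E
python3 - <<'E'
from h import *
c=lambda P:np.array(P)/4-.375+[155,130]
f=ray("top",c([[72,382],[704,286]]),.12)[:,:2]; s=ray("top",c([[24,229],[708,124]]),.278)[:,:2]; s2=ray("top",c([[24,234],[708,130]]),.26)[:,:2]
r=ray("top",c([[150,390],[624,314],[658,478],[172,560]]),.085)[:,:2]
for n,e in(("edge",f),("shelf top",s),("shelf low",s2),("rear rim",r[:2]),("front rim",r[2:][::-1])):
    d=e[1]-e[0];print(n,np.round(e,4).tolist(),"len",round(np.hypot(*d),4),"yaw",round(np.degrees(np.arctan2(d[0],-d[1])),2))
d=f[0]-f[1];d/=np.hypot(*d);n=np.array([d[1],-d[0]]);m=f.mean(0);print("edge mid",m,"n",n)
for k,p in dict(A=[.5518,.178],B=[.5917,-.1383],tape=ray("top",c([[377,268]]),.168)[0,:2],carton=r.mean(0),shelf=s2.mean(0),shelft=s.mean(0)).items():
    q=np.array(p)-m;print(k,np.round(p,4),"depth",round(q@n,4),"along",round(q@d,4))
# stapler/folder nearest
for k,p in dict(folder=[[408,140],[655,100]],stapler=[[138,195]]).items(): print(k,np.round((ray("top",c(p),.278)[:,:2]-m)@np.c_[n,d],3).tolist())
print("tool axes",R.from_rotvec([2.0976,.2495,-2.098]).as_matrix().round(3).tolist())
E
```

```text
edge [[0.4777, 0.3181], [0.5461, -0.2923]] len 0.6143 yaw 6.39
shelf top [[0.5907, 0.3319], [0.6624, -0.2787]] len 0.6148 yaw 6.69
shelf low [[0.5906, 0.3356], [0.6621, -0.2817]] len 0.6215 yaw 6.6
rear rim [[0.4722, 0.2486], [0.5282, -0.2178]] len 0.4698 yaw 6.85
front rim [[0.308, 0.2293], [0.3664, -0.2395]] len 0.4724 yaw 7.09
edge mid [0.51189968 0.01288753] n [0.99377951 0.11136556]
A [0.5518 0.178 ] depth 0.058 along 0.1596
B [ 0.5917 -0.1383] depth 0.0625 along -0.1591
tape [0.5666 0.0229] depth 0.0554 along 0.0039
carton [0.4187 0.0052] depth -0.0935 along 0.0027
shelf [0.6263 0.0269] depth 0.1153 along 0.0012
shelft [0.6266 0.0266] depth 0.1155 along 0.0009
folder [[0.143, -0.039], [0.146, -0.264]]
stapler [[0.129, 0.205]]
tool axes [[-0.0, 0.233, -0.973], [0.002, -0.973, -0.233], [-1.0, -0.002, -0.0]]
```

```bash
cat >> h.py <<'E'
from workcell import monitor
N=np.array([.9933,.1155]);D=np.array([-.1155,.9933]);M=np.array([.5119,.0129])
def pose(depth,along,h,psi,t):
    p,t=np.radians(psi),np.radians(t)
    y=np.array([np.sin(p),-np.cos(p),0]);x=np.array([np.sin(t)*np.cos(p),np.sin(t)*np.sin(p),-np.cos(t)])
    return np.r_[M+depth*N+along*D,.12+h],R.from_matrix(np.c_[x,y,np.cross(x,y)])
def rel(P,Q=None):
    s=monitor.read_state();R0=R.from_rotvec(s["tcp_rot"])
    print(np.round(R0.inv().apply(P-s["tool_pos"]),4).tolist(), np.round((R0.inv()*Q).as_rotvec(),3).tolist() if Q else "", "world",np.round(P,3).tolist())
E
python3 - <<'E'
from h import *
P,Q=pose(.118,-.159,.0095,-2.4,30)
x=Q.apply([1,0,0])
rel(P-.2*x,Q); rel(P-.2*x+[0,0,.13],Q)
print(ray("top",[[398,203],[366,242],[136,235]],.1))
E
```

```text
[-0.0717, -0.4234, -0.5029] [0.27, 0.52, 0.074] world [0.548, -0.127, 0.303]
[-0.2017, -0.4237, -0.5029] [0.27, 0.52, 0.074] world [0.548, -0.127, 0.433]
[[ 0.53170639 -0.55923778  0.1       ]
 [ 0.3847213  -0.41916114  0.1       ]
 [ 0.44838315  0.46214347  0.1       ]]
```

jog_arm(rows=[[-0.05,0,0,0,0,0,60],[-0.1,0,0,0,0,0,60],[-0.15,0,0,0,0,0,60],[-0.2,0,0,0,0,0,60],[-0.2,-0.0424,-0.0503,0.027,0.052,0.007,60],[-0.2,-0.0737,-0.0906,0.054,0.104,0.015,60],[-0.2,-0.106,-0.126,0.081,0.156,0.022,60],[-0.2,-0.137,-0.163,0.1,0.2,0.03,60],[-0.2,-0.169,-0.201,0.12,0.24,0.035,60],[-0.2,-0.2,-0.238,0.14,0.28,0.04,60],[-0.2,-0.233,-0.277,0.16,0.32,0.045,60],[-0.2,-0.265,-0.315,0.18,0.36,0.05,60],[-0.2,-0.296,-0.352,0.2,0.4,0.055,60],[-0.2,-0.328,-0.39,0.22,0.44,0.06,60],[-0.2,-0.36,-0.427,0.24,0.48,0.067,60],[-0.2,-0.392,-0.465,0.26,0.51,0.072,60],[-0.2,-0.4237,-0.503,0.27,0.52,0.074,60],[-0.2,-0.4237,-0.503,0.27,0.52,0.074,60],[-0.2,-0.4237,-0.503,0.27,0.52,0.074,60],[-0.2,-0.4237,-0.503,0.27,0.52,0.074,60]])

```text
time: 2.1
tool_pos: [0.5472, -0.1277, 0.4305]
tcp_rot: [-2.701, 0.057, 1.562]
wrist_force: [0.1, -1.1, 0.1]
width: 0.599
```

```bash
python3 - <<'E'
from h import *
P,Q=pose(.118,-.159,.0095,-2.4,30)
x=Q.apply([1,0,0])
rel(P-.2*x,Q); rel(P,Q);rel(P-.2*x+[0,0,.13],Q)
E
```

```text
[0.111, -0.0005, 0.0634] [0.0, 0.002, -0.0] world [0.548, -0.127, 0.303]
[0.311, -0.0005, 0.0631] [0.0, 0.002, -0.0] world [0.647, -0.131, 0.13]
[-0.0017, -0.0005, -0.0014] [0.0, 0.002, -0.0] world [0.548, -0.127, 0.433]
```

jog_arm(rows=[[0.035,0,0.02,0,0,0,60],[0.07,0,0.04,0,0,0,60],[0.111,0,0.063,0,0,0,60],[0.14,0,0.063,0,0,0,60],[0.17,0,0.063,0,0,0,60],[0.2,0,0.063,0,0,0,60],[0.23,0,0.063,0,0,0,60],[0.255,0,0.063,0,0,0,60],[0.27,0,0.063,0,0,0,60],[0.27,0,0.063,0,0,0,60]])

```text
time: 3.1
tool_pos: [0.6252, -0.1334, 0.1617]
tcp_rot: [-2.694, 0.06, 1.568]
wrist_force: [-0.6, 0.0, -0.2]
width: 0.601
```

```bash
python3 - <<'E'
from h import *
P,Q=pose(.118,-.159,.0095,-2.4,30)
rel(P,Q)
s=imaging.read_camera("side");t=imaging.read_camera("top")
a=cv2.resize(s[130:280,170:370],None,fx=3.5,fy=3.5,interpolation=cv2.INTER_CUBIC)
cv2.imwrite("pics/s2.png",a)
cv2.imwrite("pics/t2.png",cv2.resize(t[150:250,220:350],None,fx=4,fy=4,interpolation=cv2.INTER_CUBIC))
E
```

```text
[0.0389, -0.003, -0.0033] [-0.004, 0.007, -0.001] world [0.647, -0.131, 0.13]
```

View pics/s2.png

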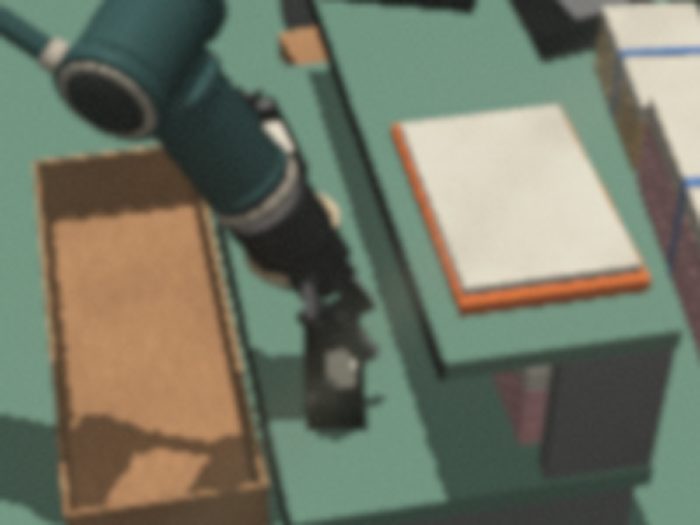

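The side view shows the open fingers just behind the right cartridge, around (372,350) and (375,400) in the crop. The gripper body is clear of the shelf edge, which runs through about (445,370). I'll continue down along the tool axis.

jog_arm(rows=[[0.015,-0.002,-0.003,0,0.007,0,60],[0.028,-0.003,-0.0033,0,0.007,0,60],[0.036,-0.003,-0.0033,0,0.007,0,60],[0.0375,-0.003,-0.0033,0,0.007,0,60],[0.0375,-0.003,-0.0033,0,0.007,0,60]])

```text
time: 3.7
tool_pos: [0.6479, -0.1311, 0.1337]
tcp_rot: [-2.704, 0.06, 1.554]
wrist_force: [0.8, 0.1, 0.5]
width: 0.601
```

```bash
python3 - <<'E'
from h import *
for dp in (.118,.09,.06,.03,.005,-.02):
    P,Q=pose(dp,-.159+0.003*(dp<.02),.0115,-2.4,30);rel(P,Q)
E
```

```text
[0.0017, 0.0003, 0.0015] [-0.002, -0.004, -0.001] world [0.647, -0.131, 0.132]
[-0.0122, 0.0048, 0.0254] [-0.002, -0.004, -0.001] world [0.62, -0.135, 0.132]
[-0.0271, 0.0096, 0.051] [-0.002, -0.004, -0.001] world [0.59, -0.138, 0.132]
[-0.042, 0.0144, 0.0766] [-0.002, -0.004, -0.001] world [0.56, -0.142, 0.132]
[-0.0547, 0.0154, 0.0983] [-0.002, -0.004, -0.001] world [0.535, -0.141, 0.132]
[-0.0671, 0.0194, 0.1196] [-0.002, -0.004, -0.001] world [0.51, -0.144, 0.132]
```

jog_arm(rows=[[0.003,0,0.003,0,0,0,60],[-0.0035,0.0025,0.014,0,0,0,60],[-0.01,0.0048,0.0264,0,0,0,60],[-0.0175,0.007,0.039,0,0,0,60],[-0.025,0.0096,0.052,0,0,0,60],[-0.0325,0.012,0.065,0,0,0,60],[-0.0325,0.012,0.065,0,0,0,60]])

```text
time: 4.4
tool_pos: [0.573, -0.1403, 0.1296]
tcp_rot: [-2.704, 0.062, 1.553]
wrist_force: [-0.7, -0.3, 0.7]
width: 0.598
```

```bash
python3 - <<'E'
from h import *
for dp in (.03,.005,-.02):
    P,Q=pose(dp,-.159+0.003*(dp<.02),.0105,-2.4,30);rel(P,Q)
s=imaging.read_camera("side")
cv2.imwrite("pics/s3.png",cv2.resize(s[130:290,170:350],None,fx=3,fy=3,interpolation=cv2.INTER_CUBIC))
print(monitor.read_state()["wrist_force"])
E
```

```text
[-0.0073, 0.0019, 0.0107] [-0.003, -0.004, -0.002] world [0.56, -0.142, 0.13]
[-0.02, 0.003, 0.0324] [-0.003, -0.004, -0.002] world [0.535, -0.141, 0.13]
[-0.0324, 0.007, 0.0537] [-0.003, -0.004, -0.002] world [0.51, -0.144, 0.13]
[-0.10890028  0.26022205  0.62069813]
```

View pics/s3.png

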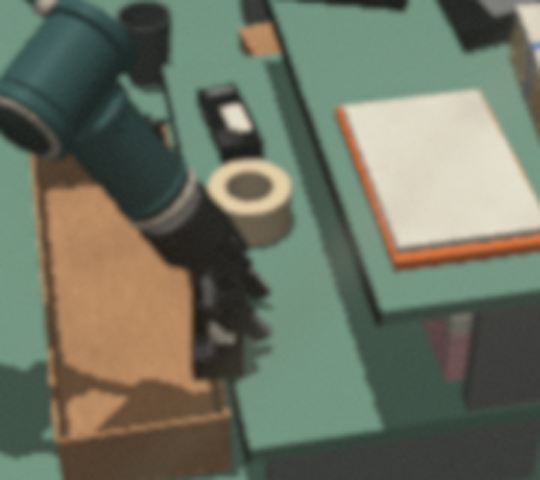

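The cartridge, around (215,345) in the crop, now overhangs the front edge with the fingers behind it. I'll push on.

jog_arm(rows=[[-0.0073,0.002,0.0117,0,0,0,60],[-0.0135,0.003,0.0225,0,0,0,60],[-0.02,0.003,0.0334,0,0,0,60],[-0.026,0.005,0.044,0,0,0,60],[-0.0324,0.007,0.054,0,0,0,60],[-0.0385,0.008,0.065,0,0,0,60],[-0.0385,0.008,0.065,0,0,0,60],[-0.0385,0.008,0.065,0,0,0,60]])

```text
time: 5.25
tool_pos: [0.4971, -0.1449, 0.1299]
tcp_rot: [-2.703, 0.062, 1.554]
wrist_force: [-0.2, -1.3, 0.4]
width: 0.602
```

```bash
python3 - <<'E'
from h import *
s=imaging.read_camera("side");print(monitor.read_state()["wrist_force"])
cv2.imwrite("pics/s4.png",cv2.resize(s[130:290,170:350],None,fx=3,fy=3,interpolation=cv2.INTER_CUBIC))
P,Q=pose(.058+.025+.030,.1596,.0075,12.4,30)
x=Q.apply([1,0,0])
rel(P-.2*x+[0,0,.05],Q)
E
```

```text
[-0.37422682 -0.89580376 -0.17544633]
[-0.1925, -0.308, -0.108] [-0.227, -0.004, -0.132] world [0.508, 0.163, 0.351]
```

View pics/s4.png

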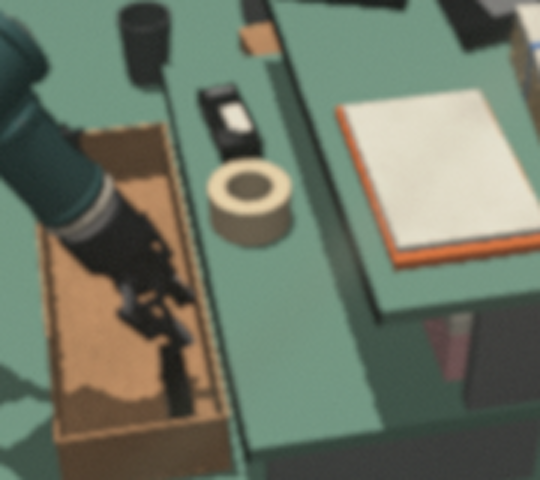

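The cartridge has dropped into the carton, around (177,380) in the crop, near the rear wall. I'll lift straight up and move over to the left one.

jog_arm(rows=[[-0.035,0,-0.02,0,0,0,60],[-0.075,0,-0.043,0,0,0,60],[-0.115,0,-0.066,0,0,0,60],[-0.155,0,-0.09,0,0,0,60],[-0.192,0,-0.108,0,0,0,60],[-0.192,-0.04,-0.108,-0.03,0,-0.017,60],[-0.192,-0.08,-0.108,-0.06,0,-0.034,60],[-0.192,-0.12,-0.108,-0.09,0,-0.051,60],[-0.192,-0.16,-0.108,-0.12,-0.002,-0.068,60],[-0.192,-0.2,-0.108,-0.15,-0.003,-0.085,60],[-0.192,-0.24,-0.108,-0.18,-0.004,-0.102,60],[-0.192,-0.28,-0.108,-0.21,-0.004,-0.12,60],[-0.192,-0.308,-0.108,-0.227,-0.004,-0.132,60],[-0.192,-0.308,-0.108,-0.227,-0.004,-0.132,60],[-0.192,-0.308,-0.108,-0.227,-0.004,-0.132,60]])

```text
time: 6.8
tool_pos: [0.5084, 0.1638, 0.3501]
tcp_rot: [2.614, 0.287, -1.51]
wrist_force: [0.4, -0.3, -0.3]
width: 0.604
```

```bash
python3 - <<'E'
from h import *
P,Q=pose(.113,.1596,.0075,12.4,30)
x=Q.apply([1,0,0])
rel(P-.2*x,Q);rel(P-.04*x,Q);rel(P,Q)
for dp in (.1,.06,.02,-.015,-.025): rel(pose(dp,.158,.0075,12.4,30)[0])
s=imaging.read_camera("side")
carts("side",s,[(230,152,262,188)])
E
```

```text
[0.0426, 0.0007, 0.0251] [0.002, 0.001, 0.001] world [0.508, 0.163, 0.301]
[0.2026, 0.0008, 0.025] [0.002, 0.001, 0.001] world [0.586, 0.18, 0.162]
[0.2426, 0.0009, 0.0249] [0.002, 0.001, 0.001] world [0.606, 0.184, 0.128]
[0.2361, 0.0011, 0.0363]  world [0.593, 0.181, 0.128]
[0.2162, -0.003, 0.0707]  world [0.553, 0.177, 0.128]
[0.1963, -0.0071, 0.1052]  world [0.514, 0.172, 0.128]
[0.1789, -0.0107, 0.1354]  world [0.479, 0.168, 0.128]
[0.174, -0.0117, 0.144]  world [0.469, 0.167, 0.128]
side [554.3 162.4] [ 46.4 128.6] 11.5 [237. 161.] [256. 183.]
```

jog_arm(rows=[[0.03,0,0.02,0,0,0,60],[0.06,0,0.025,0,0,0,60],[0.1,0,0.025,0,0,0,60],[0.14,0,0.025,0,0,0,60],[0.175,0,0.025,0,0,0,60],[0.2,0,0.025,0,0,0,60],[0.22,0,0.025,0,0,0,60],[0.235,0,0.025,0,0,0,60],[0.242,0,0.025,0,0,0,60],[0.242,0,0.025,0,0,0,60]])

```text
time: 7.85
tool_pos: [0.6052, 0.1829, 0.1269]
tcp_rot: [2.614, 0.282, -1.514]
wrist_force: [-0.1, 0.0, -0.6]
width: 0.598
```

```bash
python3 - <<'E'
from h import *
P,Q=pose(.113,.1596,.0095,12.4,30)
rel(P,Q)
for dp in (.1,.06,.02,-.015,-.025): rel(pose(dp,.158,.0095,12.4,30)[0])
s=imaging.read_camera("side");print(monitor.read_state()["wrist_force"])
cv2.imwrite("pics/s5.png",cv2.resize(s[120:290,170:350],None,fx=3,fy=3,interpolation=cv2.INTER_CUBIC))
E
```

```text
[-0.0018, -0.0014, -0.002] [-0.001, 0.003, -0.001] world [0.606, 0.184, 0.13]
[-0.0084, -0.0011, 0.0093]  world [0.593, 0.181, 0.13]
[-0.0282, -0.0051, 0.0438]  world [0.553, 0.177, 0.13]
[-0.048, -0.0091, 0.0784]  world [0.514, 0.172, 0.13]
[-0.0653, -0.0126, 0.1086]  world [0.479, 0.168, 0.13]
[-0.0703, -0.0136, 0.1172]  world [0.469, 0.167, 0.13]
[ 0.14607378 -0.0323776   0.30451288]
```

View pics/s5.png

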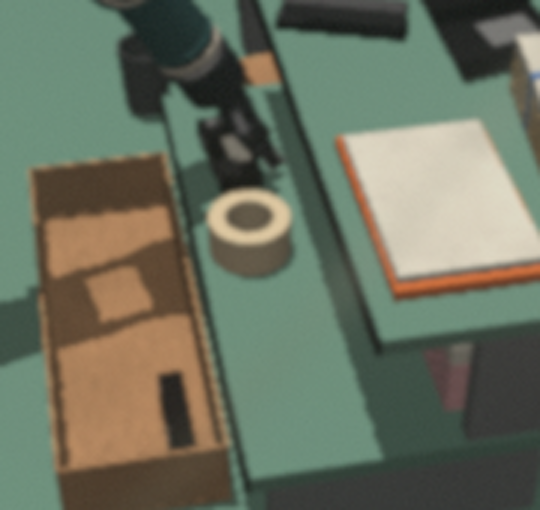

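The first cartridge lies inside the carton at about (175,410) in the crop. The fingers are behind the left cartridge, at about (275,160), and the tape roll hasn't moved. Now I'll push the left one.

jog_arm(rows=[[-0.0075,-0.001,0.01,0,0,0,60],[-0.014,-0.002,0.021,0,0,0,60],[-0.0205,-0.0035,0.032,0,0,0,60],[-0.027,-0.005,0.043,0,0,0,60],[-0.0335,-0.006,0.0545,0,0,0,60],[-0.04,-0.0075,0.066,0,0,0,60],[-0.0465,-0.009,0.0775,0,0,0,60],[-0.0525,-0.01,0.088,0,0,0,60],[-0.0585,-0.011,0.0985,0,0,0,60],[-0.064,-0.0125,0.109,0,0,0,60],[-0.0695,-0.0135,0.118,0,0,0,60],[-0.0695,-0.0135,0.118,0,0,0,60],[-0.0695,-0.0135,0.118,0,0,0,60],[-0.1045,-0.0135,0.098,0,0,0,60],[-0.145,-0.0135,0.075,0,0,0,60],[-0.185,-0.0135,0.052,0,0,0,60],[-0.225,-0.0135,0.029,0,0,0,60],[-0.225,-0.0135,0.029,0,0,0,60],[-0.225,-0.0135,0.029,0,0,0,60]])

```text
time: 9.8
tool_pos: [0.4697, 0.1675, 0.3111]
tcp_rot: [2.618, 0.284, -1.507]
wrist_force: [-0.7, 0.1, -1.3]
width: 0.6
```

```bash
python3 - <<'E'
from h import *
s=imaging.read_camera("side");t=imaging.read_camera("top");print(monitor.read_state())
a=cv2.resize(s[110:290,165:345],None,fx=2.2,fy=2.8);b=cv2.resize(t[130:310,170:350],None,fx=2.2,fy=2.8)
cv2.imwrite("pics/s6.png",np.hstack([a,b]))
# tape position
hsv=cv2.cvtColor(t,cv2.COLOR_BGR2HSV)
for im in (cv2.imread("pics/top0.png"),t):
    c=im[180:215,232:266].astype(int);m=(c[...,2]>c[...,1]+3)&(c[...,2]>120);y,x=np.nonzero(m);print("tape px",x.mean()+232,y.mean()+180,m.sum())
E
```

```text
{'time': 9.9, 'q': array([ 0.333688  , -0.47062546,  2.21580018, -0.07653185,  0.88111501,
        1.7219631 ]), 'joint_vel': array([ 0.00073124,  0.0080238 ,  0.02642155, -0.00045944,  0.00120725,
       -0.00036677]), 'joint_torque': array([ 1.58377152e-03, -1.58932757e+01, -4.20213354e+01, -3.20198005e-01,
       -2.74820678e+00,  2.16038319e-05]), 'tool_pos': array([0.46785406, 0.16683005, 0.30675   ]), 'tcp_rot': array([ 2.61258843,  0.28226675, -1.51491128]), 'wrist_force': array([ 0.39659914,  0.08436466, -0.8099579 ]), 'torque': array([-0.01576094,  0.25966458,  0.04390784]), 'width': 0.6003775593687132}
tape px 248.69230769230768 191.15384615384616 13
tape px 250.0 195.5 8
```

View pics/s6.png

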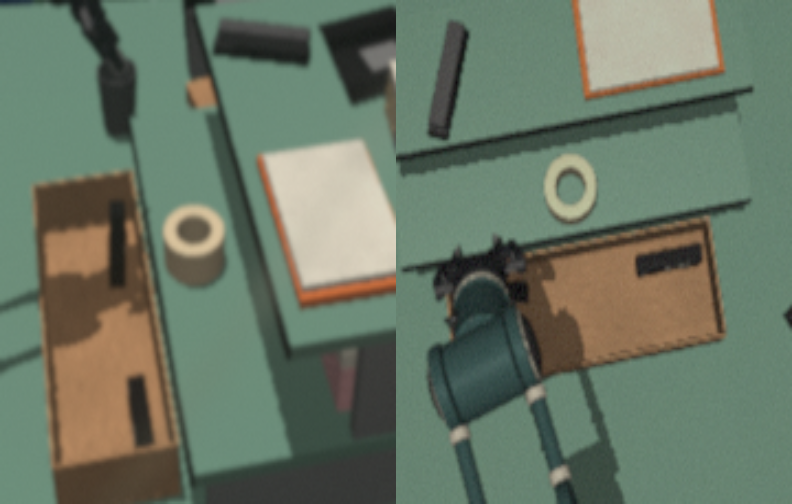

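The final views show both cartridges flat in the carton, the ledge empty except for the tape roll at top pixel (249,197) as at the start, and the gripper well clear above.

```bash
python3 -c "
from workcell import finish_job;print(finish_job())"
```

```text
the job is handed in; nothing more can be done
None
```

Both cartridges are off the counter and in the carton, and the job is handed in after about 10 s of robot time. I pushed the right one first, then the left. For each I tilted the gripper 30°, reached in behind the block under the shelf, and pushed it over the front edge.

**Last checks:**
- **Cartridges:** the side view after the second push shows both lying in the carton. In the top view the gripper mostly hides the left one.
- **Surroundings:** the tape roll is at the same place in the top view, pixel (249,197), judged by eye. The stapler, pen cup and folder look unmoved. I did not look again at the bottle, staple box or punch, but the arm passed well clear of them.
- **Forces:** wrist readings, taken at the end of each move, stayed within about 2 N. The arm was nearly still and touching nothing at hand-in.

**Checks that failed or disagreed:**
- **Tape-roll colour check:** it matched only 8 to 13 pixels, too few to use.
- **Side-view position check:** it was about 16 mm off the top view for the left cartridge, and unusable for the right one because the outline was incomplete. I used the top view, which matched the stated 160 mm spacing.

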